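# Close a tongue-and-groove joint in the bar clamp

### The job

The short board with the groove already lies in the bar clamp; load the board with the tongue too, as a dry fit before gluing: push it along the table into the clamp, tongue towards the groove, until its end is square against the bar. Then push the sliding jaw along the bar until the tongue is fully home, the two boards meet without a gap and the jaw's pad rests against the board. Only push and nudge, gently: nothing may be gripped or picked up, and the other things on the table stay where they are.

Things in the scene. Friction and masses are not known exactly. Their poses are not given: they have to be found in the camera images.
- clamp: bar clamp lying flat, 100 x 306 x 23 mm, held to the table by two wooden cleats (24 mm high, behind the bar); does not move. Origin under its middle. In its frame (x roughly towards the robot, +y roughly to the right) the bar runs along y, inner edge at x = -29 mm; the jaws, 20 mm high, reach to x = +50 mm; the fixed jaw is the +y one, inner face at y = +128 mm
- clamp_jaw (a joint): sliding jaw with screw, pad and handle, m: 0.04 is fully open (start 0.028 to 0.04), smaller values bring the pad nearer the fixed jaw, down to -0.04; about -0.009 with both boards in. Pad face at clamp y = 34 mm minus this value; jaw y -42 to -18 mm at 0. It slides along the bar at a little over 3 N, pushes a board before it, stays where left. The screw does not turn
- pad_face (a point): centre of the flat face of the sliding jaw's round pad (23 mm across, 12 mm above the table, at clamp x = +38 mm), which bears on the board; axes as the clamp's
- handle_end (a point): centre of the outer end of the wooden screw handle, 23 mm thick, 12 mm above the table, at clamp x = +38 mm: the part of the sliding jaw farthest from the fixed jaw. The handle runs 90 mm from here towards the jaw. Pushing this end along the clamp's +y slides the jaw; axes as the clamp's
- bar_face (a point): point on the bar's inner edge where the middle of the tongue board's end belongs, 10 mm above the table (the bar is 8 to 15 mm up); axes as the clamp's
- fixed_jaw_face (a point): point on the inner face of the fixed jaw, 10 mm above the table; axes as the clamp's
- tongue_board: loose wooden board to push, 95 long (its x), 45 wide (its y) and 20 mm thick, 0.12 kg; origin under the middle of that body. A 6 mm thick tongue stands 6 mm out of its +y edge at mid-height. Starts flat before the clamp's opening, within 0.25 rad of the clamp's axes, often too far to the handle side to go in straight. Loaded: clamp x = 18.5, y = 65.5 mm, axes as the clamp's
- groove_board: loose wooden board in the clamp, end at the bar and +y edge at the fixed jaw, where it stays: 95 long (its x), 40 wide (its y), 20 mm thick, 0.10 kg; origin under its middle, at clamp x = 18.5, y = 108 mm. A groove 9 mm wide and 8 mm deep along its -y edge takes the tongue
- sanding_block: bystander, leave alone: dark sanding block 62 x 115 x 31 mm, lying on the black tool case on the right; origin under its centre
- marker_pen: bystander, leave alone: marker pen 135 mm long (its y), 16 mm thick, on the right; origin under its centre
- white_carton: bystander, leave alone: plain white carton 55 x 130 mm, 50 mm high, on the left; origin under its centre
Not all that is in view belongs to the job. What is shaped like the groove_board but purple is not meant.

How it is judged:
On the way:
1. the tongue board lies in the clamp's opening with its end square against the bar (x of tongue_board in the frame of clamp between 0.0165 and 0.0225 m and angle between the x axis of tongue_board and the x axis of clamp, either way round below 0.05 rad and y of tongue_board in the frame of clamp above 0.02 m), for 0.1 s.
At the end, for the whole second after the job is handed in: tongue board flat, its end within 3 to 4 mm of the bar and square to it (0.05 rad); gap between the boards under 2.2 mm, parallel within 0.04 rad; groove board within 2.5 mm of the fixed jaw and 4 mm of the bar; pad within 2 mm of the tongue board; all at rest (x of tongue_board in the frame of clamp between 0.0165 and 0.0225 m and angle between the x axis of tongue_board and the x axis of clamp, either way round below 0.05 rad and y of tongue_board in the frame of groove_board between -0.0447 and -0.04 m and angle between the x axis of tongue_board and the x axis of groove_board, either way round below 0.04 rad and y of groove_board in the frame of clamp above 0.1055 m and x of groove_board in the frame of clamp below 0.0225 m and angle between each of tongue_board, groove_board's own z axis and vertical below 0.06 rad and y of pad_face in the frame of tongue_board above -0.0245 m and linear speed of tongue_board below 0.01 m/s and velocity of joint clamp_jaw below 0.005 m/s); the robot touches nothing.
It fails at once if a board is picked up or tipped (10 mm off the table or tilted by 0.3 rad) (height (world z) of any of tongue_board, groove_board above 0.01 m or angle between any of tongue_board, groove_board's own z axis and vertical above 0.3 rad).
It fails at once if the tongue board is gripped or rammed: the fingers bear on it with over 36 N (contact force between the fingers and tongue_board above 36 N).
It fails at once if a bystander is moved by more than 20 mm (distance of any of sanding_block, marker_pen, white_carton from where it was at the start of the episode above 0.02 m).
It also fails if it takes over 58 s, if anything falls off the work surface, if the arm or the gripper's body presses on something with over 40 N, if the wrist force passes 120 N, or if a joint passes its speed limit or range.

### The arm

A 6-joint arm with a two-finger parallel gripper is mounted at the origin on a cart in front of the work surface, level with it; the furniture and walls round the work are solid. World frame = base frame: x ahead of the robot, y to its left, z up, the work surface at z = 0. Lengths are in m, angles in rad, forces in N, time in s.
With the tool pointing down it reaches from about 0.3 to 0.775 m from the base axis. Payload 14.6 kg.
Tool frame: the origin (TCP) lies at the very end of the fingers, on their centre line; the grasp point (between the pads) lies 19 mm behind it (pinch_z is the distance from the TCP to the grasp point, in m); z points along the fingers, y is the direction in which the jaws open and shut (so a half turn about z gives the same grasp; the last joint's range is limited). The gripper opens to 94 mm and grips with 3 to 60 N. Pads are 16 mm wide; open, the fingers measure 119 mm over their backs; the gripper's body (75 mm by 177 mm) begins 78 mm behind the grasp point.
Start: joints at [1.267, 0.3, 1.521, -0, 1.321, -0.067], TCP at [0.129, 0.535, 0.205] pointing down, gripper open.
Joint ranges: [-3.03, 3.03], [-0.79, 2.21], [0.23, 2.52], [-1.04, 4.18], [0, 3.07], [-2.55, 2.55]. Speed limits (rad/s): [2.22, 2.22, 2.57, 3.14, 3.14, 3.14].

### API

Orientations are given as [roll, pitch, yaw] about the fixed x, y, z axes, in that order (R = Rz(yaw) Ry(pitch) Rx(roll)).
In Python, from station import get_obs, camera, hand_in, pinch_z gives the robot as it stands.
- The arm moves only by the tool servo_tool, never from a script. Its argument "moves" is a list that holds one entry, the list of rows, each a list of 7 numbers: the turn, a rotation vector about the tool's x, y, z normalised to -1 to 1, where 1 is pi/2 rad, then the shift along the tool's x, y, z normalised to -1 to 1, where 1 is 500 mm, then the closure, from 0 (fully open) to 1 (shut). In form: [[[rx, ry, rz, x, y, z, hand], ...]]. A call has 1 to 12 rows; each row is the pose to reach, as a shift and turn from the pose measured when the call began, along the tool's axes at that moment; what a row does not reach only later rows make up. A row lasts 1/12 s, in which the tool goes at most 41.7 mm and 7.16 degrees, less where a joint would pass 70% of its speed; a pose out of reach is approached as far as the arm can. A call with a number of a shift or a turn outside -1 to 1 is refused whole. A call with a gripper value outside its range is refused whole. The fingers move at their own pace and stop on an object; "squeeze" is the grip in N (left out, the last holds). Time passes only in rows, so rows that repeat a pose let the fingers close. It gives the time, the measured TCP pose, the force and the opening at its end, in the units of the state.
- get_obs(): the state, without advancing time (a new reading comes with each control period).
- camera(name): name is "side" or "top"; returns a dict with "color" (420x560x3 uint8, red, green, blue), "intrinsics" (3x3 intrinsics, pixels), "rvec" (rotation vector, rad) and "tvec" (3), from world to camera coordinates, as OpenCV has them. Camera axes: x right, y down, z forward; pixel columns grow to the right and rows downward; lengths in m; the calibration is good to about 2 mm. A picture is of the moment at which its call begins. There is no depth.
- hand_in(): hands the job in, once; it reports no verdict.
The state is a dict: "time_s": time; "qpos": joint angles; "joint_vel": joint speeds; "tau": joint torques, N m; "ee_pos": TCP position; "eef_rot": TCP orientation; "force": force on the tool from outside, world axes, zero at the start; "moment": the same for the moment, N m; "grip_width": finger opening in m.
Only numpy, scipy, OpenCV 4.12 (cv2) and the standard library are available. Lean on these libraries where they do the work, as an engineer would, in place of code of your own. Each camera call takes 0.05 s, during which the arm holds its last target.

## Working session

There is one attempt and no reset: what is moved stays moved. The work goes in short steps, Python scripts to look and compute and a tool call to move; the robot and the scene stay as the last step left them, time stands still between calls to the robot, and variables do not carry over. Pictures are saved under pics/ and viewed, and the job is handed in when it is done.

Besides the shell and the picture viewer there is one more tool, called as name(argument=value, ...) on one line, values as JSON. servo_tool: Moves the arm, as the interface text tells. Scaled input: -1 to 1 covers 500 mm each way for a shift and pi/2 rad each way for a turn. Its arguments: {"type":"object","properties":{"moves":{"type":"array"},"squeeze":{"type":"number"}},"required":["moves"]}

```bash
ls; mkdir -p pics; cat > h.py <<'E'
import numpy as np, cv2
from station import get_obs, camera, hand_in, pinch_z
def snap(n,f):
    c=camera(n); cv2.imwrite('pics/'+f,c['color'][:,:,::-1]); np.savez('pics/'+f+'.npz',**c); return c
def cam(c):
    R,_=cv2.Rodrigues(np.array(c['rvec'],float)); return np.array(c['intrinsics']),R,np.array(c['tvec'],float).ravel()
def ray(c,uv,z):
    K,R,t=cam(c); uv=np.atleast_2d(uv).astype(float)
    d=(R.T@np.linalg.inv(K)@np.c_[uv,np.ones(len(uv))].T).T; o=-R.T@t
    return o+d*((z-o[2])/d[:,2])[:,None]
def proj(c,P):
    return cv2.projectPoints(np.atleast_2d(np.array(P,float)),np.array(c['rvec'],float),np.array(c['tvec'],float),np.array(c['intrinsics']),None)[0][:,0]
E
python3 - <<'E'
from h import *
for n in('top','side'):
    c=snap(n,n+'0.png'); K,R,t=cam(c); print(n,-R.T@t,K[0,0])
print(get_obs(),pinch_z)
E
```

```text
pics
top [ 0.4782758  -0.03629237  0.92611561] 385.8375599870243
side [ 0.31449193 -0.81937533  0.68082125] 511.10324143959497
{'time_s': 0.1, 'qpos': array([ 1.26738564e+00,  3.00398744e-01,  1.52150332e+00,  2.21012425e-06,
        1.32071273e+00, -6.66063374e-02]), 'joint_vel': array([-2.30551345e-04, -9.30243910e-04, -1.40803833e-04, -3.90236521e-06,
        9.29410556e-04, -1.90483194e-03]), 'tau': array([ 1.30506156e-03, -5.32640183e+01, -3.53291953e+01,  7.09858630e-02,
        2.34616647e-02, -6.17613114e-05]), 'ee_pos': array([0.12896454, 0.53442702, 0.20495892]), 'eef_rot': array([-3.14057292e+00, -7.01666349e-05,  2.90478772e+00]), 'force': array([0.11714777, 0.10344018, 0.36954866]), 'moment': array([ 0.01572803, -0.00701065,  0.0200056 ]), 'grip_width': 0.09381950289056201} 0.0188
```

View pics/top0.png

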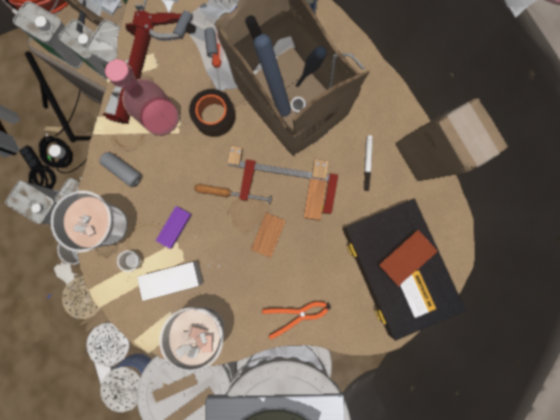

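View pics/side0.png

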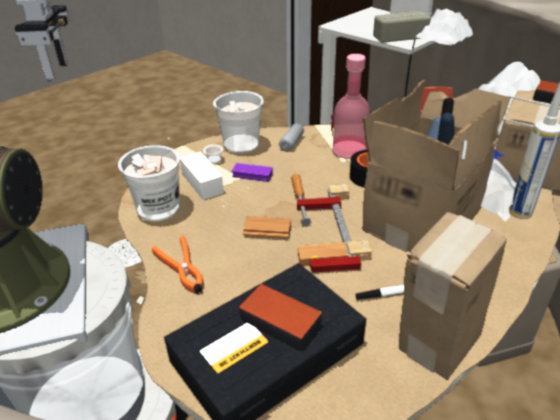

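The top view shows the clamp bar at (285,170), the groove board at (315,197) against the fixed jaw at (331,194), the sliding jaw at (247,180), its handle at (212,190), its pad at (269,199), and the tongue board at (268,235).

Things that could be taken for the tongue board:
- Purple board, (173,228): decoy.
- Groove board, (315,197): already in the clamp.
- Brown loose board, (268,235): chosen.

I'll check that choice in a close crop.

```bash
python3 - <<'E'
from h import *
im=cv2.imread('pics/top0.png'); cv2.imwrite('pics/crop0.png',cv2.resize(im[140:265,185:345],None,fx=5,fy=4.8 if 0 else 5,interpolation=cv2.INTER_CUBIC)[:600])
im=cv2.imread('pics/side0.png'); cv2.imwrite('pics/crop0s.png',cv2.resize(im[165:285,235:385],None,fx=5,fy=5,interpolation=cv2.INTER_CUBIC))
E
```

```text
(no output)
```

View pics/crop0.png

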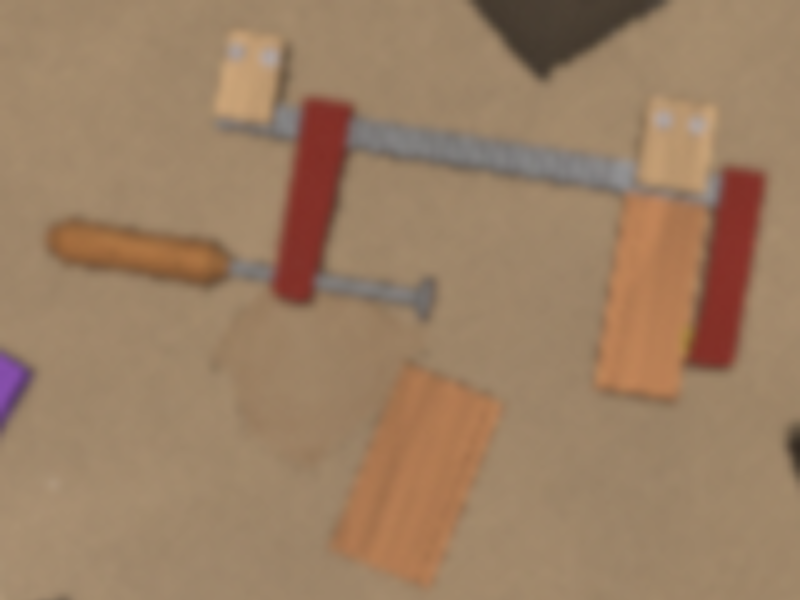

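View pics/crop0s.png

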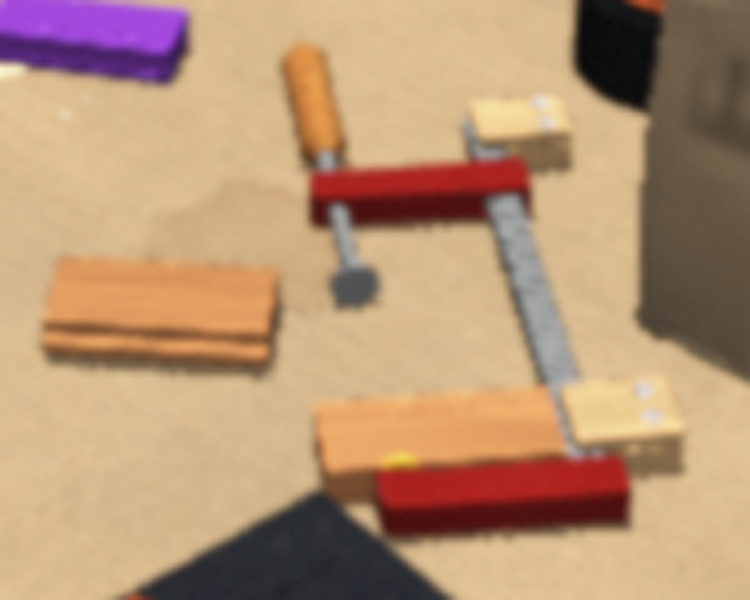

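The crop confirms the choice: the loose brown board's tongue ledge faces the fixed jaw (crop 415,475; top view 268,235). Next I'll measure both boards and the clamp.

```bash
cat >> h.py <<'E'
def sub(c,x0,y0,x1,y1,f=4):
    im=c['color'][y0:y1,x0:x1]; return cv2.resize(np.ascontiguousarray(im),None,fx=f,fy=f,interpolation=cv2.INTER_CUBIC)
def masks(c,box,kind,f=4):
    x0,y0,x1,y1=box; s=sub(c,*box,f=f); hsv=cv2.cvtColor(s,cv2.COLOR_RGB2HSV); H,S,V=[hsv[...,i].astype(int) for i in range(3)]
    if kind=='red': m=((H<5)|(H>172))&(S>150)&(V>60)
    if kind=='wood': m=(H>=5)&(H<=14)&(S>110)&(V>120)
    m=m.astype(np.uint8)*255
    cs,_=cv2.findContours(m,cv2.RETR_EXTERNAL,cv2.CHAIN_APPROX_NONE); out=[]
    for k in cs:
        if cv2.contourArea(k)<400: continue
        out.append((cv2.contourArea(k),(k[:,0,:].astype(float)+.5)/f-.5+[x0,y0]))
    return out,m
def rect(c,pts,z):
    w=ray(c,pts,z)[:,:2]; (cx,cy),(a,b),an=cv2.minAreaRect((w*1000).astype(np.float32))
    if a<b: a,b=b,a; an+=90
    an=np.radians(an); an=(an+np.pi/2)%np.pi-np.pi/2
    return np.array([cx,cy]),a,b,an
E
python3 - <<'E'
from h import *
c=dict(np.load('pics/top0.png.npz'))
for k in('red','wood'):
    o,m=masks(c,(185,140,345,265),k); cv2.imwrite(f'pics/m_{k}.png',m)
    for a,p in o: print(k,p.mean(0).round(1),rect(c,p,.02))
E
```

```text
red [330.1 193.4] (array([ 614.60913086, -145.63102722]), 92.36451721191406, 17.443157196044922, np.float64(-0.2081199139191856))
red [246.8 179.2] (array([652.70013428,  50.80757904]), 94.78369903564453, 20.141332626342773, np.float64(-0.19094119330762904))
wood [267.8 234.7] (array([520.81433105,   4.2922287 ]), 95.2677001953125, 52.13698959350586, np.float64(-0.407045929965145))
wood [212.4 189.9] (array([630.46801758, 135.29554749]), 87.46499633789062, 21.551380157470703, np.float64(1.3792974675550047))
wood [316.2 198.7] (array([ 600.96081543, -111.21739197]), 94.89111328125, 46.769344329833984, np.float64(-0.20584277802911277))
wood [333.8 191.4] (array([ 614.64794922, -152.7749939 ]), 97.2095947265625, 20.862865447998047, np.float64(-0.05782827938414403))
wood [242.2 180.2] (array([651.85174561,  62.50010681]), 63.0375862121582, 3.6203904151916504, np.float64(-0.18383494741291617))
```

```bash
cat >> h.py <<'E'
from scipy.spatial.transform import Rotation as Ro
O=np.array([.6414,-.0079]); PSI=np.pi-.192
ex=np.array([np.cos(PSI),np.sin(PSI)]); ey=np.array([-ex[1],ex[0]])
def c2w(x,y): return O+x/1000*ex+y/1000*ey
def w2c(p): d=np.array(p)[:2]-O; return np.array([d@ex,d@ey])*1000
def goto(x,y,z,yaw):
    "clamp x,y mm, z m, world yaw -> normalised row"
    s=get_obs(); R=Ro.from_euler('xyz',s['eef_rot']); G=Ro.from_euler('xyz',[np.pi,0,yaw])
    r=(R.inv()*G).as_rotvec()/(np.pi/2); d=R.inv().apply(np.r_[c2w(x,y),z]-s['ee_pos'])/.5
    print('row',r.round(4),d.round(4),'t',s['time_s'],'clamp',w2c(s['ee_pos']).round(1),s['ee_pos'].round(4),'yaw',s['eef_rot'][2])
    return r,d
E
python3 - <<'E'
from h import *
goto(120,-50,.12,PSI-np.pi/2); print(c2w(120,-50))
E
```

```text
row [-6.000e-04  5.000e-04  9.715e-01] [-1.0065 -0.7246  0.1706] t 0.1 clamp [ 606.5 -434.6] [0.129  0.5344 0.205 ] yaw 2.9047877242333873
[0.53314618 0.06407993]
```

servo_tool(moves=[[[0,0,0.08,-0.08,-0.06,0,0.36],[0,0,0.16,-0.16,-0.12,0,0.36],[0,0,0.24,-0.24,-0.18,0,0.36],[0,0,0.32,-0.32,-0.24,0,0.36],[0,0,0.4,-0.4,-0.3,0,0.36],[0,0,0.48,-0.48,-0.36,0,0.36],[0,0,0.56,-0.56,-0.42,0,0.36],[0,0,0.64,-0.64,-0.48,0,0.36],[0,0,0.72,-0.72,-0.54,0,0.36],[0,0,0.8,-0.8,-0.6,0,0.36],[0,0,0.88,-0.88,-0.66,0,0.36],[0,0,0.97,-0.96,-0.7,0,0.36]]])

```text
time_s: 1.1
ee_pos: [0.4499, 0.1486, 0.2052]
eef_rot: [-3.141, 0.001, 1.398]
force: [-0.1, 1.0, 0.7]
grip_width: 0.0599
```

```bash
python3 - <<'E'
from h import *
goto(120,-50,.06,PSI-np.pi/2); print(get_obs()['grip_width'],get_obs()['force'])
E
```

```text
row [-0.0001  0.0007  0.0125] [-0.1377  0.1931  0.2905] t 1.1 clamp [ 217.9 -117.1] [0.4499 0.1486 0.2052] yaw 1.3984401407233424
0.05988628794287762 [-0.07315353  0.96057589  0.7015085 ]
```

servo_tool(moves=[[[0,0,0.0125,-0.05,0.07,0,0.36],[0,0,0.0125,-0.1,0.14,0,0.36],[0,0,0.0125,-0.138,0.193,0.05,0.36],[0,0,0.0125,-0.138,0.193,0.13,0.36],[0,0,0.0125,-0.138,0.193,0.21,0.36],[0,0,0.0125,-0.138,0.193,0.29,0.36],[0,0,0.0125,-0.138,0.193,0.29,0.36],[0,0,0.0125,-0.138,0.193,0.29,0.36]]])

```text
time_s: 1.77
ee_pos: [0.5323, 0.0639, 0.0597]
eef_rot: [-3.138, 0.002, 1.379]
force: [0.7, -1.1, -0.4]
grip_width: 0.06
```

```bash
python3 - <<'E'
from h import *
goto(120,-50,.006,PSI-np.pi/2); print(get_obs()['grip_width'],get_obs()['force'])
c=snap('top','t1.png'); s=snap('side','s1.png')
im=c['color'][140:270,185:345]; b=s['color'][130:290,200:400]
cv2.imwrite('pics/t1c.png',cv2.resize(np.ascontiguousarray(im[:,:,::-1]),None,fx=4.5,fy=4.5)); cv2.imwrite('pics/s1c.png',cv2.resize(np.ascontiguousarray(b[:,:,::-1]),None,fx=3.5,fy=3.5))
E
```

```text
row [-0.0023  0.0012 -0.    ] [0.0009 0.0019 0.1074] t 1.7667 clamp [120.7 -49.7] [0.5323 0.0639 0.0597] yaw 1.3787639879906273
0.05999014818285954 [ 0.71468336 -1.06826176 -0.44135827]
```

View pics/s1c.png

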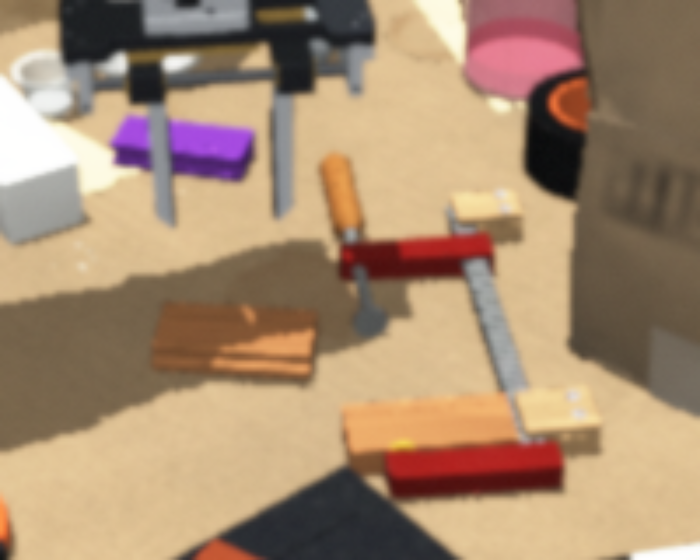

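View pics/t1c.png

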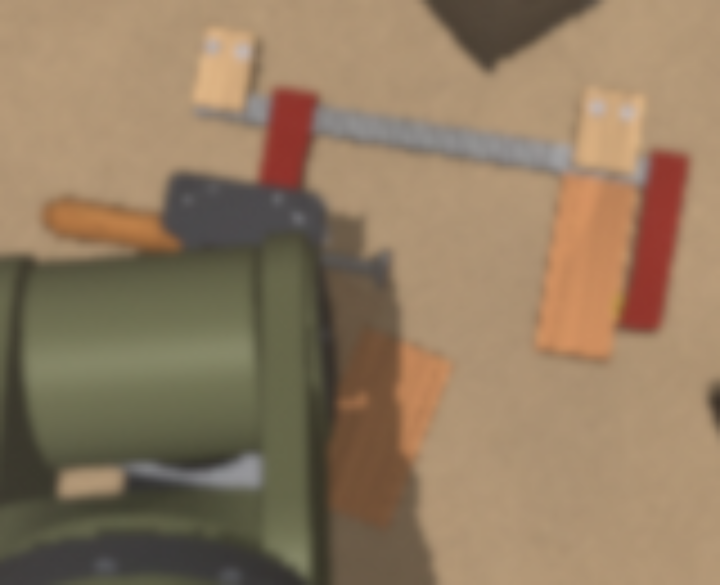

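The open fingers hang on the handle side of the board (side crop, fingertips at 165,220 and 283,212) and clear of the handle. Next I'll go down, then push along clamp +y.

servo_tool(moves=[[[0,0,0,0,0,0.04,0.36],[0,0,0,0,0,0.08,0.36],[0,0,0,0,0,0.105,0.36],[0,0,0,-0.01,0,0.107,0.36],[0,0,0,-0.02,0,0.107,0.36],[0,0,0,-0.03,0,0.107,0.36],[0,0,0,-0.04,0,0.107,0.36],[0,0,0,-0.05,0,0.107,0.36],[0,0,0,-0.06,0,0.107,0.36],[0,0,0,-0.07,0,0.107,0.36]]])

```text
time_s: 2.7
ee_pos: [0.5279, 0.0292, 0.0098]
eef_rot: [3.138, 0.0, 1.379]
force: [0.7, 2.9, 2.0]
grip_width: 0.0602
```

```bash
python3 - <<'E'
from h import *
goto(120,19.5,.006,PSI-np.pi/2); print(get_obs()['force'])
E
```

```text
row [0.0022 0.     0.    ] [-0.0685 -0.003   0.0075] t 2.7 clamp [118.5 -14.8] [0.5279 0.0292 0.0098] yaw 1.3788446966478607
[0.663828   2.92622082 2.02483859]
```

servo_tool(moves=[[[0,0,0,-0.01,-0.001,0.003,0.36],[0,0,0,-0.02,-0.003,0.003,0.36],[0,0,0,-0.03,-0.003,0.003,0.36],[0,0,0,-0.04,-0.003,0.003,0.36],[0,0,0,-0.05,-0.003,0.003,0.36],[0,0,0,-0.06,-0.003,0.003,0.36],[0,0,0,-0.066,-0.003,0.003,0.36],[0,0,0,-0.068,-0.003,0.003,0.36],[0,0,0,-0.068,-0.003,0.003,0.36]]])

```text
time_s: 3.45
ee_pos: [0.5198, -0.0042, 0.0081]
eef_rot: [3.139, 0.0, 1.379]
force: [0.1, -0.1, -0.1]
grip_width: 0.0601
```

```bash
python3 - <<'E'
from h import *
goto(120,19.5,.006,PSI-np.pi/2); print(get_obs()['force'])
c=snap('top','t2.png'); s=snap('side','s2.png')
im=c['color'][140:270,185:345]; b=s['color'][130:290,200:400]
cv2.imwrite('pics/t2c.png',cv2.resize(np.ascontiguousarray(im[:,:,::-1]),None,fx=4.5,fy=4.5)); cv2.imwrite('pics/s2c.png',cv2.resize(np.ascontiguousarray(b[:,:,::-1]),None,fx=3.5,fy=3.5))
E
```

```text
row [ 0.002   0.0002 -0.0001] [0.0001 0.0002 0.0043] t 3.45 clamp [120.1  19.6] [ 0.5198 -0.0042  0.0081] yaw 1.3785866409492589
[ 0.11578961 -0.09883252 -0.1466922 ]
```

View pics/s2c.png

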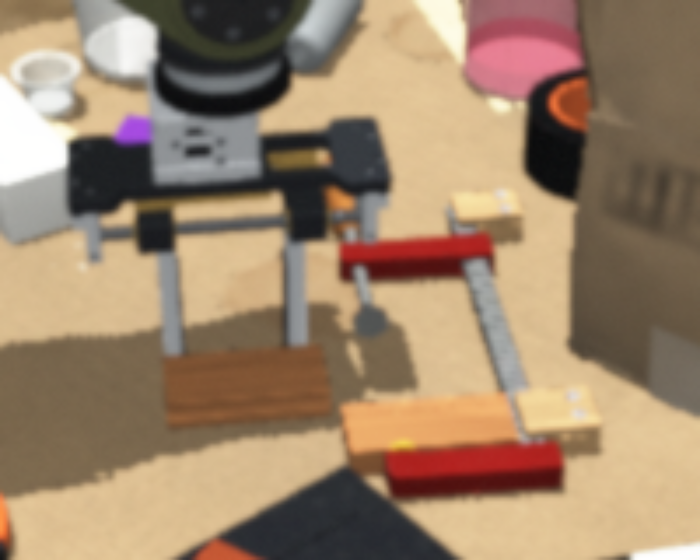

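View pics/t2c.png

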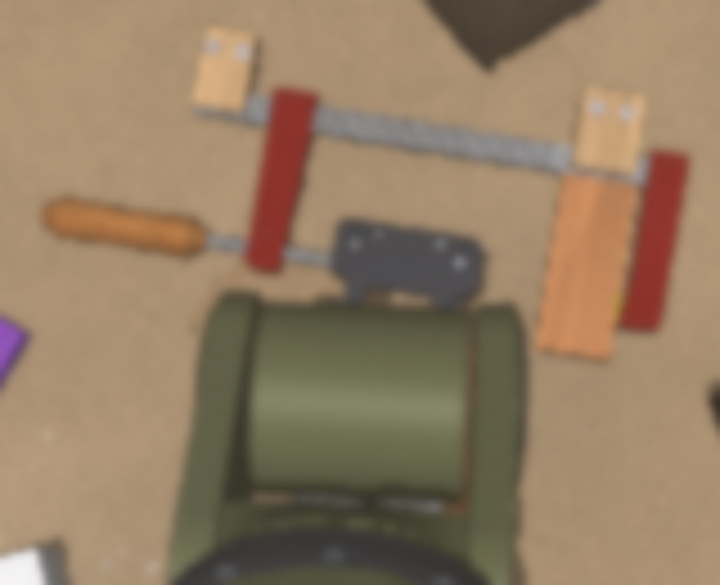

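The board now lies straight in front of the opening, with both fingertips on its long edge. Next I'll back off, rise, and turn to the end face.

servo_tool(moves=[[[0,0,0,0.03,0,0,0.36],[0,0,0,0.04,0,-0.05,0.36],[0,0,0,0.04,-0.02,-0.12,0.4],[0,0,0,0.03,-0.08,-0.18,0.6],[0,0,-0.08,0,-0.14,-0.2,0.8],[0,0,-0.16,-0.03,-0.19,-0.2,0.85],[0,0,-0.24,-0.06,-0.19,-0.2,0.85],[0,0,-0.32,-0.06,-0.19,-0.2,0.85],[0,0,-0.4,-0.06,-0.19,-0.2,0.85],[0,0,-0.48,-0.06,-0.19,-0.2,0.85],[0,0,-0.56,-0.06,-0.19,-0.2,0.85],[0,0,-0.64,-0.06,-0.19,-0.2,0.85]]])

```text
time_s: 4.55
ee_pos: [0.4204, -0.0151, 0.1077]
eef_rot: [3.141, 0.003, 2.385]
force: [0.3, 0.1, 0.1]
grip_width: 0.0142
```

```bash
python3 - <<'E'
from h import *
goto(215,48,.1,PSI); print(get_obs()['grip_width'],get_obs()['qpos'])
E
```

```text
row [ 1.000e-04  1.800e-03 -3.592e-01] [0.0004 0.0028 0.0155] t 4.55 clamp [215.6  49.3] [ 0.4204 -0.0151  0.1077] yaw 2.385283843748416
0.014222826880964 [-1.22651580e-01  1.28535387e-01  1.97778334e+00 -8.71451774e-04
  1.03260987e+00 -9.36694667e-01]
```

servo_tool(moves=[[[0,0,-0.08,0,0,0,0.85],[0,0,-0.16,0,0,0,0.85],[0,0,-0.24,0,0,0,0.85],[0,0,-0.32,0,0,0,0.85],[0,0,-0.359,0,0,0,0.85],[0,0,-0.359,0,0,0,0.85]]])

```text
time_s: 5.05
ee_pos: [0.4203, -0.0151, 0.1076]
eef_rot: [-3.141, 0.002, 2.953]
force: [0.1, 0.7, 0.8]
grip_width: 0.0143
```

```bash
python3 - <<'E'
from h import *
goto(205,48,.006,PSI); print(get_obs()['grip_width'])
c=snap('top','t3.png'); s=snap('side','s3.png')
im=c['color'][140:270,185:345]; b=s['color'][130:290,200:400]
cv2.imwrite('pics/t3c.png',cv2.resize(np.ascontiguousarray(im[:,:,::-1]),None,fx=4.5,fy=4.5)); cv2.imwrite('pics/s3c.png',cv2.resize(np.ascontiguousarray(b[:,:,::-1]),None,fx=3.5,fy=3.5))
for n,cc,bx in(('top',c,(185,140,345,265)),('side',s,(235,165,385,285))):
    o,m=masks(cc,bx,'wood')
    for a,p in o:
        ce,l,w,an=rect(cc,p,.02); print(n,p.mean(0).round(1),w2c(ce/1000).round(1),round(l,1),round(w,1),round(an+.192,3))
E
```

```text
row [-0.0005  0.0016  0.002 ] [-0.0209  0.0026  0.2033] t 5.05 clamp [215.7  49.3] [ 0.4203 -0.0151  0.1076] yaw 2.952752592891471
0.01425151193404643
top [287.3 231. ] [104.8  54.5] 69.3 51.9 0.016
top [212.3 190. ] [  38.  -138.5] 87.4 21.4 1.576
top [324.2 196. ] [  9.  118.8] 117.2 65.7 -0.015
top [242.2 180.3] [  3.5 -71.1] 62.4 3.8 0.012
side [322.8 254.8] [ 19.  114.6] 99.1 47.5 0.082
side [270.5 239.7] [117.   62.7] 94.7 64.9 -0.021
side [315.4 197.8] [  2.2 -70.7] 60.7 7.8 -0.055
side [295.9 187.4] [  39.  -124.5] 83.4 18.6 1.621
```

View pics/s3c.png

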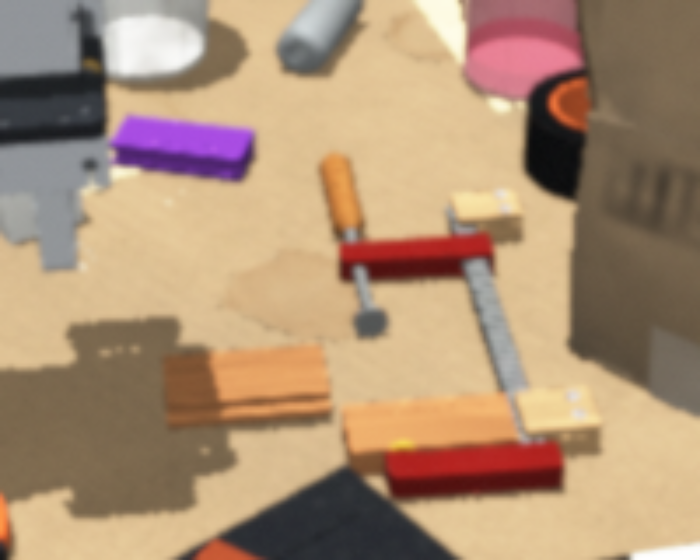

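View pics/t3c.png

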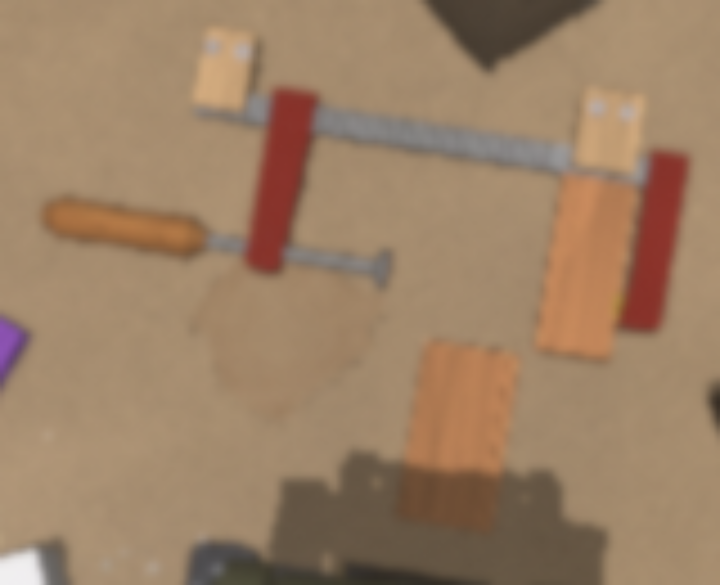

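The board is square to the clamp (angle about 0.016 rad) at clamp (117.7, 51.5), so it has about 8 mm clearance to the groove board and 25 mm to the pad. The fingers are behind its robot end. Next I'll go down and push it towards the bar.

servo_tool(moves=[[[0,0,0,-0.01,0,0.06,0.85],[0,0,0,-0.02,0,0.13,0.85],[0,0,0,-0.021,-0.002,0.18,0.85],[0,0,0,-0.03,-0.003,0.2,0.85],[0,0,0,-0.05,-0.003,0.2,0.85],[0,0,0,-0.07,-0.003,0.2,0.85],[0,0,0,-0.08,-0.003,0.2,0.85],[0,0,0,-0.09,-0.003,0.2,0.85],[0,0,0,-0.1,-0.003,0.2,0.85],[0,0,0,-0.11,-0.003,0.2,0.85],[0,0,0,-0.12,-0.003,0.2,0.85],[0,0,0,-0.13,-0.003,0.2,0.85]]])

```text
time_s: 6.15
ee_pos: [0.4844, -0.0293, 0.0079]
eef_rot: [-3.141, 0.003, 2.946]
force: [-0.0, -0.4, -0.0]
grip_width: 0.0142
```

```bash
python3 - <<'E'
from h import *
goto(78,50,.008,PSI); print(get_obs()['force'])
s=snap('side','s4.png'); b=s['color'][130:290,200:400]
cv2.imwrite('pics/s4c.png',cv2.resize(np.ascontiguousarray(b[:,:,::-1]),None,fx=3.5,fy=3.5))
E
```

```text
row [-0.0004  0.0016 -0.0021] [-0.1441  0.0025  0.0002] t 6.15 clamp [150.1  51. ] [ 0.4844 -0.0293  0.0079] yaw 2.9462715095320773
[-0.03946927 -0.40988259 -0.00222309]
```

View pics/s4c.png

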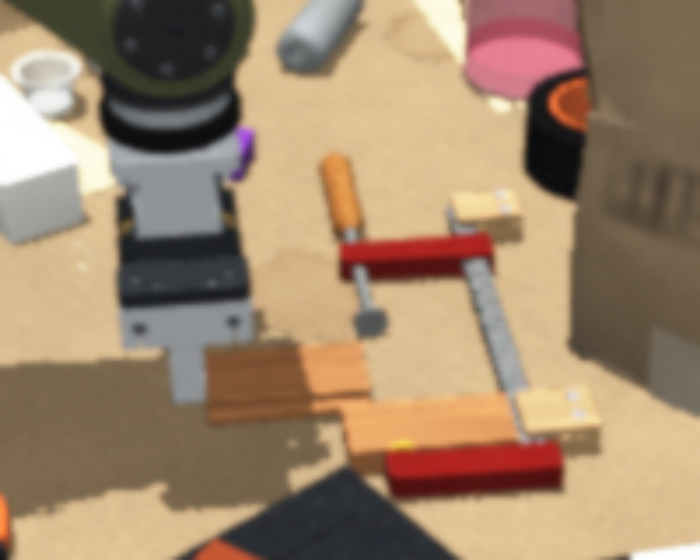

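The board moves straight: in the side crop its end is at (367,345) and it is entering the opening, clear of both the pad and the groove board. I'll keep pushing.

servo_tool(moves=[[[0,0,-0.002,-0.01,0,0,0.85],[0,0,-0.002,-0.02,0.001,0,0.85],[0,0,-0.002,-0.03,0.001,0,0.85],[0,0,-0.002,-0.04,0.001,0,0.85],[0,0,-0.002,-0.05,0.001,0,0.85],[0,0,-0.002,-0.06,0.001,0,0.85],[0,0,-0.002,-0.07,0.001,0,0.85],[0,0,-0.002,-0.08,0.001,0,0.85],[0,0,-0.002,-0.09,0.001,0,0.85],[0,0,-0.002,-0.1,0.001,0,0.85],[0,0,-0.002,-0.11,0.001,0,0.85],[0,0,-0.002,-0.12,0.001,0,0.85]]])

```text
time_s: 7.2
ee_pos: [0.5447, -0.0408, 0.0082]
eef_rot: [-3.141, 0.003, 2.949]
force: [-0.4, 0.4, -1.7]
grip_width: 0.0142
```

```bash
python3 - <<'E'
from h import *
goto(74,50,.008,PSI); print(get_obs()['force'])
c=snap('top','t5.png');s=snap('side','s5.png'); b=s['color'][130:290,200:400]
cv2.imwrite('pics/s5c.png',cv2.resize(np.ascontiguousarray(b[:,:,::-1]),None,fx=3.5,fy=3.5))
im=c['color'][140:270,185:345]; cv2.imwrite('pics/t5c.png',cv2.resize(np.ascontiguousarray(im[:,:,::-1]),None,fx=4.5,fy=4.5))
E
```

```text
row [-0.0004  0.0022 -0.0001] [-0.0294  0.0015  0.0005] t 7.2 clamp [88.7 50.7] [ 0.5447 -0.0408  0.0082] yaw 2.9493764056098404
[-0.35902949  0.42843465 -1.6676349 ]
```

View pics/s5c.png

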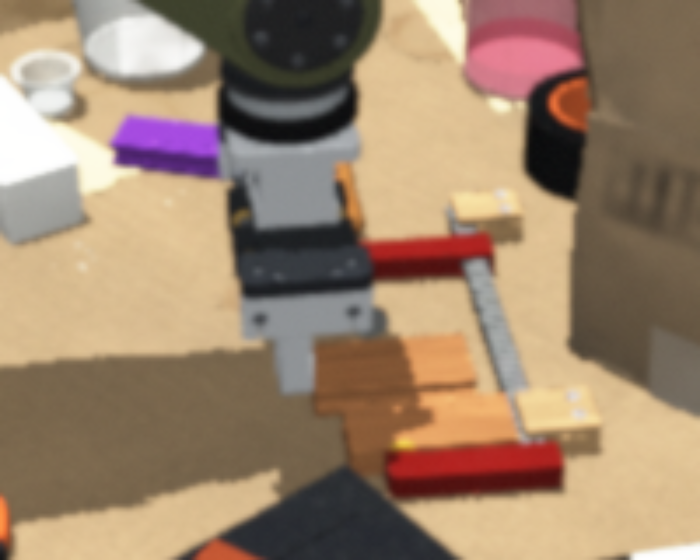

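View pics/t5c.png

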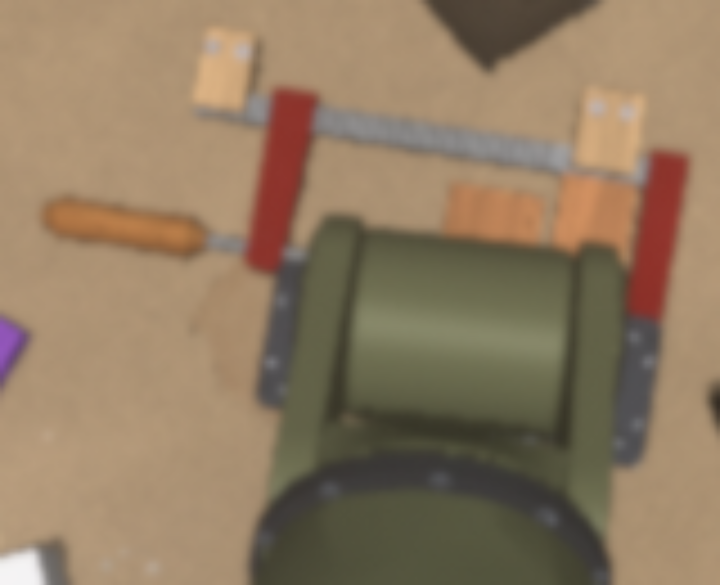

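The board is in the opening, about 14 mm short of the bar (side crop, its end at 475,385). I'll approach slowly and watch the force.

servo_tool(moves=[[[0,0,0,-0.005,0,0,0.85],[0,0,0,-0.01,0,0,0.85],[0,0,0,-0.014,0,0,0.85],[0,0,0,-0.018,0,0,0.85],[0,0,0,-0.021,0,0,0.85],[0,0,0,-0.024,0,0,0.85],[0,0,0,-0.024,0,0,0.85]]])

```text
time_s: 7.88
ee_pos: [0.5569, -0.0432, 0.0084]
eef_rot: [-3.141, 0.004, 2.949]
force: [0.2, 0.1, 0.4]
grip_width: 0.0139
```

servo_tool(moves=[[[0,0,0,-0.002,0,0,0.85],[0,0,0,-0.003,0,0,0.85]]])

```text
time_s: 8.05
ee_pos: [0.5585, -0.0435, 0.0084]
eef_rot: [-3.141, 0.004, 2.949]
force: [-0.6, 1.3, -0.2]
grip_width: 0.0141
```

servo_tool(moves=[[[0,0,0,-0.002,0,0,0.85],[0,0,0,-0.003,0,0,0.85]]])

```text
time_s: 8.22
ee_pos: [0.5597, -0.0437, 0.0084]
eef_rot: [-3.141, 0.003, 2.949]
force: [-6.6, 1.0, 3.9]
grip_width: 0.0141
```

```bash
python3 - <<'E'
from h import *
goto(74,50,.008,PSI); print(get_obs()['force'])
E
```

```text
row [-0.0004  0.0021 -0.0002] [0.0013 0.0015 0.0007] t 8.2167 clamp [73.4 50.8] [ 0.5597 -0.0437  0.0084] yaw 2.9493221811623287
[-6.57100813  1.00592551  3.88783795]
```

servo_tool(moves=[[[0,0,0,-0.002,0,0,0.85],[0,0,0,-0.002,0,0,0.85]]])

```text
time_s: 8.38
ee_pos: [0.5597, -0.0437, 0.0084]
eef_rot: [-3.141, 0.0, 2.949]
force: [-9.7, 1.6, 6.2]
grip_width: 0.0138
```

```bash
python3 - <<'E'
from h import *
goto(74,50,.008,PSI); print(get_obs()['force'])
s=snap('side','s6.png'); b=s['color'][210:290,285:385]
cv2.imwrite('pics/s6c.png',cv2.resize(np.ascontiguousarray(b[:,:,::-1]),None,fx=7,fy=7,interpolation=cv2.INTER_CUBIC))
E
```

```text
row [-0.0005  0.0003 -0.0001] [0.0013 0.0015 0.0007] t 8.3833 clamp [73.4 50.8] [ 0.5597 -0.0437  0.0084] yaw 2.9493764718397384
[-9.71447401  1.58161284  6.15797285]
```

View pics/s6c.png

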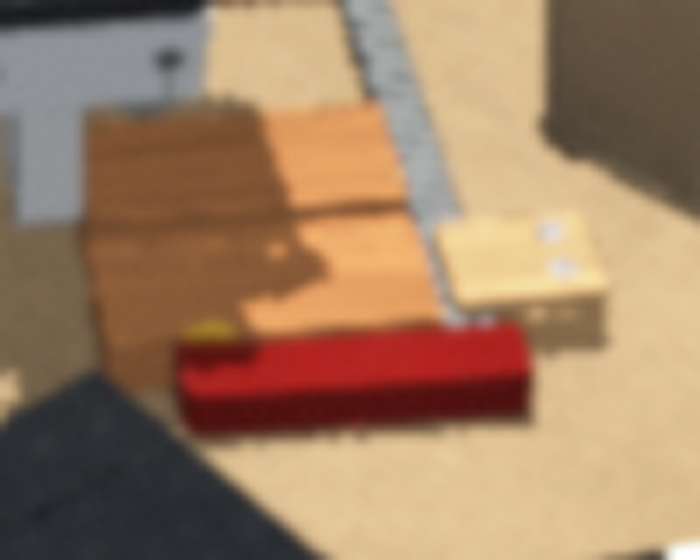

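The end is against the bar: the board stopped at 10 N, its corner meeting the bar at crop (405,200). Next I'll back off, rise, and go to the handle end with the fingers shut and turned.

servo_tool(moves=[[[0,0,0,0.01,0,0,0.85],[0,0,0,0.04,0,-0.02,0.85],[0,0,0,0.05,0,-0.09,0.9],[0,0,0,0.05,0,-0.16,1],[0,0,0.08,0.05,0.04,-0.19,1],[0,0,0.16,0.04,0.11,-0.19,1],[0,0,0.24,0.02,0.18,-0.19,1],[0,0,0.32,0,0.25,-0.19,1],[0,0,0.4,-0.02,0.32,-0.19,1],[0,0,0.48,-0.04,0.39,-0.19,1],[0,0,0.56,-0.06,0.46,-0.19,1],[0,0,0.64,-0.07,0.53,-0.19,1]]])

```text
time_s: 9.43
ee_pos: [0.6455, 0.2114, 0.1031]
eef_rot: [3.141, 0.001, 1.947]
force: [0.8, -0.3, 0.2]
grip_width: 0.0005
```

```bash
python3 - <<'E'
from h import *
goto(38,-215,.1,PSI-np.pi/2); print(get_obs()['force'],get_obs()['grip_width'])
E
```

```text
row [0.0008 0.0006 0.3618] [-0.0016 -0.0014  0.0063] t 9.4333 clamp [  37.9 -216. ] [0.6455 0.2114 0.1031] yaw 1.947179267975969
[ 0.79740838 -0.26688562  0.17987127] 0.0005109037466349831
```

servo_tool(moves=[[[0,0,0.08,0,0,0,1],[0,0,0.16,0,0,0,1],[0,0,0.24,0,0,0,1],[0,0,0.32,0,0,0,1],[0,0,0.362,0,0,0,1],[0,0,0.362,0,0,0,1]]])

```text
time_s: 9.93
ee_pos: [0.6455, 0.2114, 0.1031]
eef_rot: [3.14, 0.0, 1.375]
force: [-1.1, -0.2, 0.1]
grip_width: 0.0001
```

```bash
python3 - <<'E'
from h import *
goto(38,-210,.008,PSI-np.pi/2)
c=snap('top','t7.png');s=snap('side','s7.png'); b=s['color'][130:290,200:400]
cv2.imwrite('pics/s7c.png',cv2.resize(np.ascontiguousarray(b[:,:,::-1]),None,fx=3.5,fy=3.5))
im=c['color'][140:270,185:345]; cv2.imwrite('pics/t7c.png',cv2.resize(np.ascontiguousarray(im[:,:,::-1]),None,fx=4.5,fy=4.5))
E
```

```text
row [ 0.0011  0.0002 -0.0024] [-0.0121 -0.0006  0.1901] t 9.9333 clamp [  37.9 -216.1] [0.6455 0.2114 0.1031] yaw 1.3750478889637283
```

View pics/s7c.png

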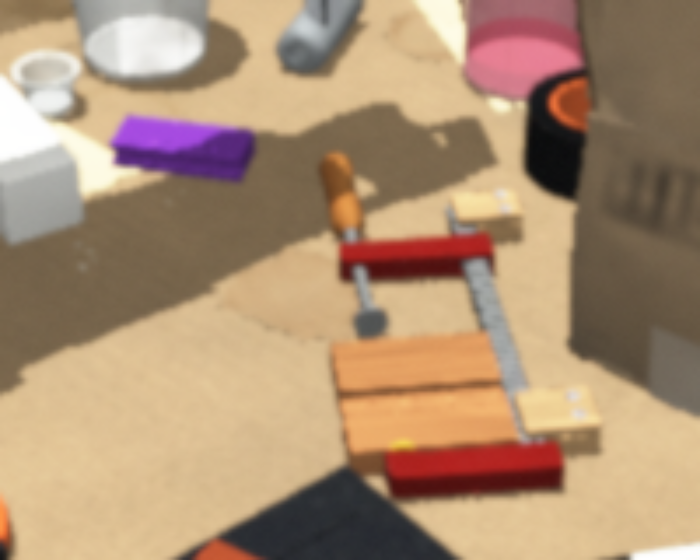

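View pics/t7c.png

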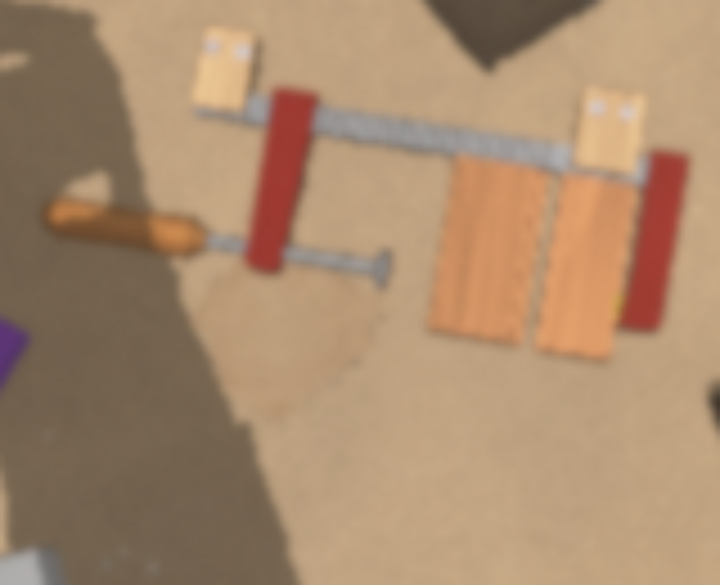

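The board sits against the bar, parallel to the groove board with a narrow gap (top crop 545,250). The handle end is at top crop (50,212). Next I'll go down and push the handle.

servo_tool(moves=[[[0,0,0,0,0,0.07,1],[0,0,0,0,0,0.14,1],[0,0,0.002,0,0,0.19,1],[0,0,0.002,-0.02,0,0.194,1],[0,0,0.002,-0.04,0,0.194,1],[0,0,0.002,-0.046,0,0.194,1],[0,0,0.002,-0.052,0,0.194,1],[0,0,0.002,-0.058,0,0.194,1],[0,0,0.002,-0.064,0,0.194,1],[0,0,0.002,-0.07,0,0.194,1]]])

```text
time_s: 10.87
ee_pos: [0.6396, 0.177, 0.0072]
eef_rot: [3.138, -0.001, 1.379]
force: [0.7, 2.8, 3.0]
grip_width: 0.0005
```

```bash
python3 - <<'E'
from h import *
goto(38,-152.5,.008,PSI-np.pi/2);print(get_obs()['force'])
c=snap('top','t8.png');s=snap('side','s8.png'); b=s['color'][130:290,200:400]
cv2.imwrite('pics/s8c.png',cv2.resize(np.ascontiguousarray(b[:,:,::-1]),None,fx=3.5,fy=3.5))
im=c['color'][140:270,185:345]; cv2.imwrite('pics/t8c.png',cv2.resize(np.ascontiguousarray(im[:,:,::-1]),None,fx=4.5,fy=4.5))
E
```

```text
row [ 0.0022 -0.0003 -0.    ] [-0.0573 -0.0019 -0.0016] t 10.8667 clamp [  37.1 -181.2] [0.6396 0.177  0.0072] yaw 1.37874205477135
[0.72311928 2.8194408  2.96882074]
```

View pics/s8c.png

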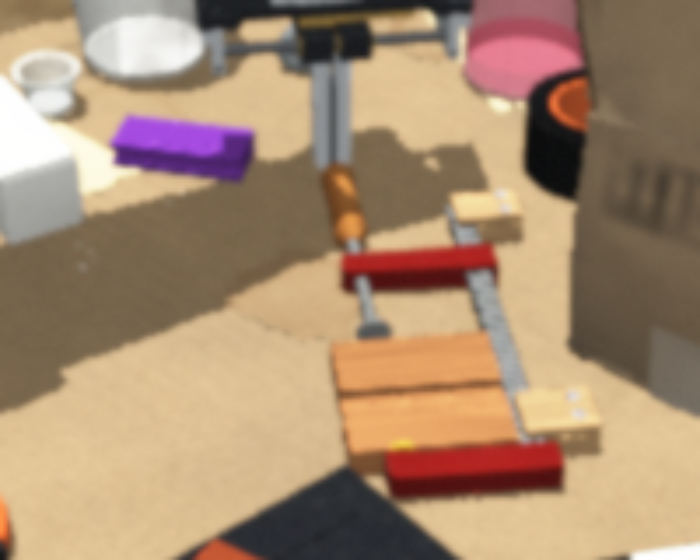

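The jaw is sliding (side crop, pad at 375,328) under about 3 N. I'll continue at 2 mm per row.

servo_tool(moves=[[[0,0,0,-0.005,-0.001,-0.001,1],[0,0,0,-0.01,-0.002,-0.001,1],[0,0,0,-0.015,-0.002,-0.001,1],[0,0,0,-0.02,-0.002,-0.001,1],[0,0,0,-0.024,-0.002,-0.001,1],[0,0,0,-0.028,-0.002,-0.001,1],[0,0,0,-0.032,-0.002,-0.001,1],[0,0,0,-0.036,-0.002,-0.001,1],[0,0,0,-0.04,-0.002,-0.001,1],[0,0,0,-0.042,-0.002,-0.001,1]]])

```text
time_s: 11.8
ee_pos: [0.6346, 0.1562, 0.0076]
eef_rot: [3.138, -0.0, 1.378]
force: [5.0, 4.2, -1.0]
grip_width: 0.0002
```

```bash
python3 - <<'E'
from h import *
goto(38,-152.5,.008,PSI-np.pi/2);print(get_obs()['force'])
c=snap('top','t9.png');s=snap('side','s9.png'); b=s['color'][210:290,285:385]
cv2.imwrite('pics/s9c.png',cv2.resize(np.ascontiguousarray(b[:,:,::-1]),None,fx=7,fy=7,interpolation=cv2.INTER_CUBIC))
im=c['color'][140:270,185:345]; cv2.imwrite('pics/t9c.png',cv2.resize(np.ascontiguousarray(im[:,:,::-1]),None,fx=4.5,fy=4.5))
E
```

```text
row [ 0.0022 -0.0003 -0.0003] [-0.0145 -0.0001 -0.0008] t 11.8 clamp [  38.  -159.8] [0.6346 0.1562 0.0076] yaw 1.378268229133117
[ 5.00132094  4.17309082 -0.98464052]
```

View pics/s9c.png

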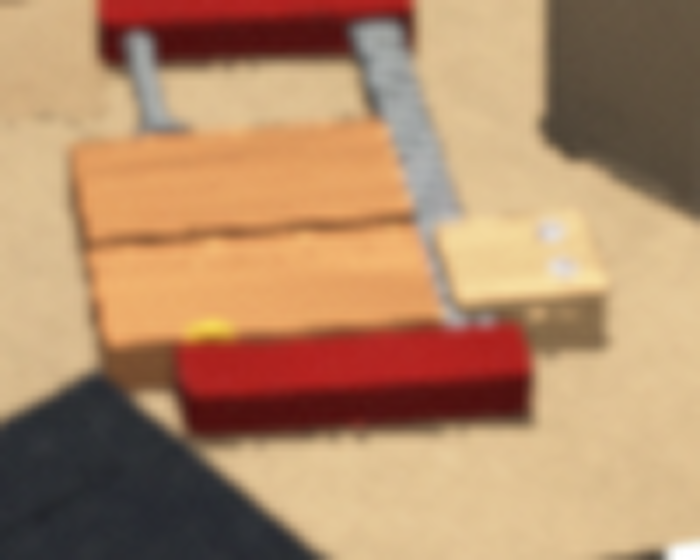

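View pics/t9c.png

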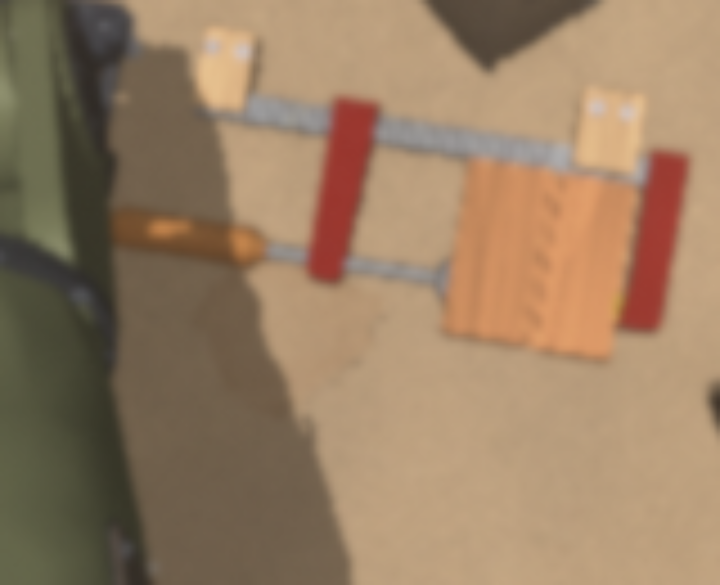

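The pad is on the board and the tongue is entering the groove; a thin dark seam remains at side crop (245,232). I'll push the last few mm in 1 mm steps.

servo_tool(moves=[[[0,0,0,-0.002,0,0,1],[0,0,0,-0.004,0,0,1],[0,0,0,-0.006,0,0,1],[0,0,0,-0.008,0,0,1]]])

```text
time_s: 12.23
ee_pos: [0.6339, 0.1523, 0.0076]
eef_rot: [3.138, -0.001, 1.378]
force: [3.9, 5.3, -0.6]
grip_width: 0.0005
```

servo_tool(moves=[[[0,0,0,-0.002,0,0,1],[0,0,0,-0.004,0,0,1]]])

```text
time_s: 12.4
ee_pos: [0.6335, 0.1505, 0.0076]
eef_rot: [3.138, -0.001, 1.378]
force: [3.8, 3.7, -0.5]
grip_width: 0.0005
```

servo_tool(moves=[[[0,0,0,-0.002,0,0,1],[0,0,0,-0.004,0,0,1]]])

```text
time_s: 12.57
ee_pos: [0.6334, 0.1498, 0.0078]
eef_rot: [3.137, -0.004, 1.378]
force: [6.1, 16.0, -2.6]
grip_width: 0.0006
```

```bash
python3 - <<'E'
from h import *
goto(38,-152.5,.008,PSI-np.pi/2);print(get_obs()['force'])
E
```

```text
row [ 0.0029 -0.0024 -0.0002] [-0.0016 -0.0002 -0.0005] t 12.5667 clamp [  37.9 -153.3] [0.6334 0.1498 0.0078] yaw 1.3784431210086951
[ 6.11664721 15.97925184 -2.62584443]
```

servo_tool(moves=[[[0,0,0,-0.001,0,0,1],[0,0,0,-0.001,0,0,1]]])

```text
time_s: 12.73
ee_pos: [0.6335, 0.1501, 0.0078]
eef_rot: [3.137, -0.005, 1.379]
force: [4.7, 8.9, -1.2]
grip_width: 0.0004
```

```bash
python3 - <<'E'
from h import *
goto(38,-152.5,.008,PSI-np.pi/2);print(get_obs()['force'])
E
```

```text
row [ 0.0032 -0.0032 -0.    ] [-0.0022 -0.0002 -0.0005] t 12.7333 clamp [  37.9 -153.6] [0.6335 0.1501 0.0078] yaw 1.3787387386735879
[ 4.72938468  8.88890435 -1.24257075]
```

The push meets a firm stop 0.8 mm from the position I worked out. I'll back off and inspect.

servo_tool(moves=[[[0,0,0,0.02,0,0,1],[0,0,0,0.08,0,0,1],[0,0,0,0.1,0,-0.06,1],[0,0,0,0.12,0,-0.13,1],[0,0,0,0.18,0,-0.2,1],[0,0,0,0.24,-0.06,-0.22,1],[0,0,0,0.26,-0.12,-0.22,1],[0,0,0,0.26,-0.12,-0.22,1]]])

```text
time_s: 13.4
ee_pos: [0.5948, 0.2928, 0.1189]
eef_rot: [3.138, -0.005, 1.383]
force: [-0.1, -0.3, 0.3]
grip_width: 0.0006
```

```bash
python3 - <<'E'
from h import *
c=snap('top','t10.png');s=snap('side','s10.png'); b=s['color'][210:290,285:385]
cv2.imwrite('pics/s10c.png',cv2.resize(np.ascontiguousarray(b[:,:,::-1]),None,fx=7,fy=7,interpolation=cv2.INTER_CUBIC))
im=c['color'][150:240,230:350]; cv2.imwrite('pics/t10c.png',cv2.resize(np.ascontiguousarray(im[:,:,::-1]),None,fx=6.5,fy=6.5,interpolation=cv2.INTER_CUBIC))
for k in('red','wood'):
    o,m=masks(c,(185,140,345,265),k)
    for a,p in o:
        ce,l,w,an=rect(c,p,.02); print(k,p.mean(0).round(1),w2c(ce/1000).round(1),round(l,1),round(w,1),round(an+.192,3))
print(get_obs()['force'],get_obs()['time_s'])
E
```

```text
red [330.2 193.2] [1.0e-01 1.4e+02] 92.3 17.6 -0.016
red [262.7 181.8] [  0.2 -21.7] 94.9 19.6 -0.012
wood [228.  192.6] [ 38.4 -99.8] 86.8 22.0 1.577
wood [317.7 195.5] [ 9.  97.3] 116.4 109.8 0.0
wood [258.1 183. ] [  3.6 -32.2] 62.9 3.8 0.006
[ 0.28036012  0.2060412  -0.6415292 ] 13.5
```

View pics/s10c.png

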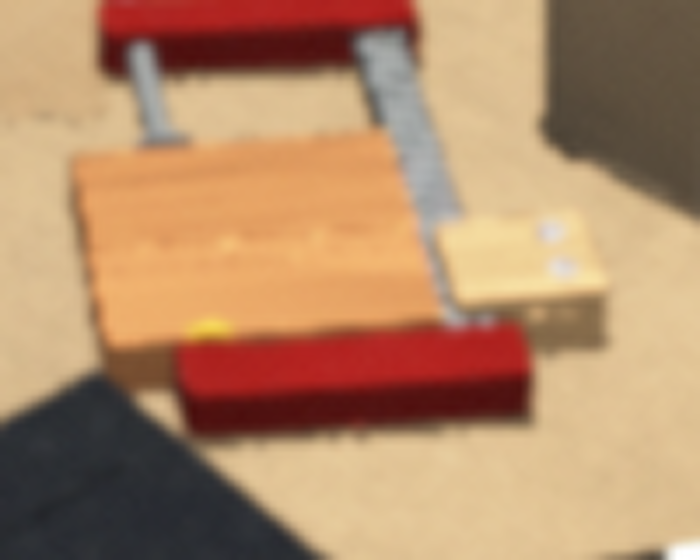

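View pics/t10c.png

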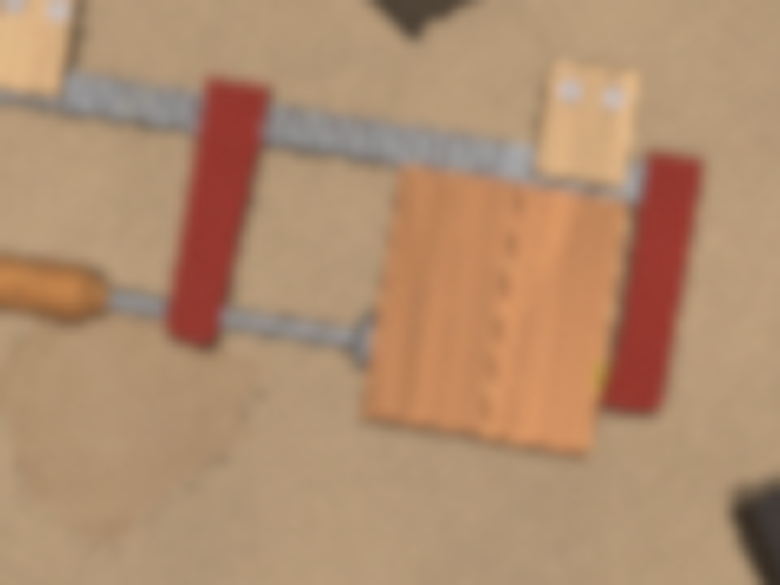

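```bash
python3 - <<'E'
from h import *
c=dict(np.load('pics/t10.png.npz'))
o,m=masks(c,(285,140,345,265),'wood'); a,p=max(o,key=lambda t:t[0])
w=np.array([w2c(q) for q in ray(c,p,.02)])
def fit(sel,n,ax):
    q=w[sel]; k=np.polyfit(q[:,ax],q[:,1-ax],1); print(n,'slope',k[0].round(3),'at18/65',np.polyval(k,18 if ax==0 else 65).round(1),len(q))
fit((w[:,1]<60)&(w[:,0]>-20)&(w[:,0]<22),'left edge y(x)',0)
fit((w[:,0]>50)&(w[:,1]>46)&(w[:,1]<84),'tongue robot end x(y)',1)
fit((w[:,0]>50)&(w[:,1]>92)&(w[:,1]<124),'groove robot end x(y)',1)
fit((w[:,0]<0)&(w[:,1]>46)&(w[:,1]<80),'bar end x(y)',1)
E
```

```text
left edge y(x) slope -0.002 at18/65 42.7 68
tongue robot end x(y) slope 0.003 at18/65 65.9 64
groove robot end x(y) slope -0.011 at18/65 67.2 54
bar end x(y) slope -0.002 at18/65 -27.1 56
```

```bash
python3 -c "
from h import *
print(hand_in())"
```

```text
the job is handed in; nothing more can be done
None
```

The dry fit is done and handed in at about 13.5 s of robot time: the tongue is home in the groove and the jaw's pad rests against the board. `hand_in` gave no verdict.

**What I did:** I squared the tongue board by pushing its long edge with two fingertips. I then pushed its end to the bar, where it stopped at about 10 N. Last, I pushed the handle end with shut fingers until it met a firm stop at about 16 N, then backed clear.

**Last checks, from the top view:**

| Check | Measured | Nominal |
|---|---|---|
| Tongue board, handle-side edge (clamp y) | 42.7 mm | 43 mm |
| Tongue board, robot end (clamp x) | 65.9 mm | 66 mm |
| Tongue board, tilt of edges | 0.003 rad or less | 0 |
| Jaw position | about -0.0083 m | about -0.009 m |

- **Seam:** it has closed to nothing visible in both views.
- **Groove board:** its robot end reads 67.2 mm, which may put it about 1 mm off the bar. That is within the allowance and the calibration error.
- **Fixed jaw:** the thin dark strip beside the groove board was there from the start. I took it as edge shading because the push met a firm stop, but I did not measure it.
- **Bystanders:** I came nowhere near them, but did not measure them again at the end.

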